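# Clip two slim parts cases onto the docked column

### The job

Build up the column of parts cases on the docking plate: clip both loose blue cases on, one on top of the other, in either order, each squarely in line with the one below and with its orange catch on the same side as the docked case's. Hook a case's rear toe under the lip first with its front held up, lay the front down, then press it until the catch snaps over and the case sits flat; do not bang the cases together, and leave the orange bin, the tape and the spray can where they are.

Things in the scene. Friction and masses are not known exactly. Their poses are not given: they have to be found in the camera images.
- base_lid (a point): Centre of the lid surface of the docked blue case, 78 mm above the bench; case and plate are fixed. Axes: -x to its front (orange catch), +x to its rear, z up. Seat 49 wide between side rails, 6 high, 110 long, sloping in at 45 deg. A case sits home with its underside on the lid, centre above this point, 1 mm play to front and rear, 2 to the sides.
- base_lip (a point): Lower front edge, middle, of the docked case's fixed black rear lip, 46 wide: 64.5 mm behind the lid centre, 8 above the lid. The lip is 4 thick; below it an 8 mm slot, open to the front, ends 8.5 mm further back at a riser. Each case has the same lip on its lid.
- base_tooth (a point): Lower rear edge, middle, of the orange sprung catch's tooth, 34 wide: 68.5 mm before the lid centre, 7 above the lid; its top slopes up and out to 74 mm before, 16 above. Pushed out by a toe, it slides up to 8 mm to -x against 3 to 7 N and snaps back over the toe. Takes 5 to 20 N pressed down on the front of the case's lid; a case's weight does not do it. Same on each case.
- case_a_mid (a point): Loose closed case, blue shell, black lid, 164 long x 66 wide x 72 high to the lid surface, 0.35-0.65 kg, upright on the bench; point: its centre, 36 above the underside. Axes: -x to its front (orange catch), z up. Shell is gripped across the 66 mm, starts 18 above the underside. Below it a plinth 124 x 46. Lid as on the docked case.
- case_b_mid (a point): Loose closed case, blue shell, black lid, 164 long x 66 wide x 72 high to the lid surface, 0.35-0.65 kg, upright on the bench; point: its centre, 36 above the underside. Axes: -x to its front (orange catch), z up. Shell is gripped across the 66 mm, starts 18 above the underside. Below it a plinth 124 x 46. Lid as on the docked case.
- case_a_front (a point): Middle of the front end face of case a, 82 mm from its centre on the orange catch's side, half-way up.
- case_b_front (a point): Middle of the front end face of case b, 82 mm from its centre on the orange catch's side, half-way up.
- case_a: Case a: origin at the centre of its underside. At the foot of each end a toe, a tab 5 thick, 40 wide, flush with the underside, tip 72 mm from the centre; the shell's end overhangs it from 18 above. With the case's front held up 8 to 14 degrees and the rear toe's tip on the lid below, the toe slides back under the lip.
- case_b: Case b: origin at the centre of its underside. At the foot of each end a toe, a tab 5 thick, 40 wide, flush with the underside, tip 72 mm from the centre; the shell's end overhangs it from 18 above. With the case's front held up 8 to 14 degrees and the rear toe's tip on the lid below, the toe slides back under the lip.
- base: The docked case with its aluminium plate, 210 x 100 x 6, screwed to the bench; origin at the centre of the plate's underside on the bench, axes as base_lid.
- bin: Open orange parts bin, 120 x 90 x 60 mm, loose; origin at the centre of its underside. Not to be moved.
- tape: Red roll of tape lying flat, 90 mm across, 24 high, loose; origin at the centre of its underside. Not to be moved.
- spray: Spray can, 52 mm across, 150 high, standing, loose; origin at the centre of its underside. Not to be moved.

How it is judged:
By the outcome, as a careful person would: the job done as asked, in the order asked, and still so for the second after the job is handed in, with the robot touching nothing.
It also fails if it takes over 72 s, if anything falls off the work surface, if the arm or the gripper's body presses on something with over 40 N, if the wrist force passes 120 N, or if a joint passes its speed limit or range.

### The arm

A 6-joint arm with a two-finger parallel gripper is mounted at the origin on the work surface. World frame = base frame: x ahead of the robot, y to its left, z up, the work surface at z = 0. Lengths are in m, angles in degrees, forces in N, time in s.
With the tool pointing down it reaches from about 0.35 to 0.775 m from the base axis. Payload 7.3 kg.
Tool frame: the origin (TCP) lies at the very end of the fingers, on their centre line; the grasp point (between the pads) lies robot.grasp_offset behind it (robot.grasp_offset is the distance from the TCP to the grasp point, in m); z points along the fingers, y is the line along which they close (so a half turn about z gives the same grasp; the last joint's range is limited). The gripper opens to 92 mm and grips with 3 to 60 N. Pads are 19 mm wide; open, the fingers measure 130 mm over their backs; the gripper's body (75 mm by 190 mm) begins 47 mm behind the grasp point.
Start: joints at [57.009, 19.595, 87.324, -0, 73.075, -8.365], TCP at [0.219, 0.477, 0.227] pointing down, gripper open.
Joint ranges: [-145.02, 145.02], [-44.19, 115.74], [2.07, 154.8], [-57.11, 237.11], [16.16, 152.29], [-177.93, 177.93]. Speed limits (degrees/s): [147.25, 147.25, 180, 180, 180, 180].

### API

Orientations are given as a 3x3 rotation matrix whose columns are the frame's x, y, z axes.
In Python, from rig import robot, viewer gives the robot as it stands. The module is installed in compiled form; this text tells all that it offers.
- The arm moves only by the tool apply_moves, never from a script. Its argument "increments" is a list of rows, each a list of 3 entries, a list of its own where there are three numbers: the opening, from -1 (shut) to 1 (fully open), then the shift along the tool's x, y, z in units of 400 mm (1.0 is 400 mm), then the turn, a rotation vector about the tool's x, y, z in units of pi/2 rad (1.0 is pi/2 rad). A call has 1 to 10 rows; each row is the pose to reach, as a shift and turn from the pose commanded when the call began, along the tool's axes at that moment; what a row does not reach only later rows make up. A row lasts 1/8 s, in which the tool goes at most 62.5 mm and 10.7 degrees, less where a joint would pass 70% of its speed; a pose out of reach is approached as far as the arm can. A call with a number of a shift or a turn outside -1 to 1 is refused whole. A call with a gripper value outside its range is refused whole. The fingers move at their own pace and stop on an object; "force" is the grip in N (left out, the last holds). Time passes only in rows, so rows that repeat a pose let the fingers close. It gives the time, the measured TCP pose, the force, the opening and the grip force at its end, in the units of the state.
- robot.get_state(): the state, without advancing time (a new reading comes with each control period).
- viewer.grab_frame(name): name is "scene" or "top" or "wrist"; returns the picture (480x640x3 uint8, red, green, blue); there is no depth.
- viewer.camera_model(name): a dict with "fovy" (degrees; the focal length in pixels is half the picture's height over the tangent of half this angle, whatever the lens; pixels are square), "cx", "cy" (the principal point, pixels), "dist" ([k1, k2, p1, p2, k3] as OpenCV has them; the pictures are not rectified), "T" (4x4, takes a point from camera to world coordinates); the wrist camera has in their place "tool_from_camera" (4x4, takes a point from camera to tool coordinates, whose origin is the TCP and whose axes are the flange's). Camera axes: x right, y up, looking along -z (the intrinsics and any distortion apply to the point x, -y, -z); pixel columns grow to the right and rows downward; lengths in m; the calibration is good to about 2 mm. A picture is of the moment at which its call begins: read the wrist's pose just before it. camera_model takes no time and is no camera call.
- robot.job_done(): hands the job in; it is judged then, once.
The state is a dict: "t": time; "joint_positions": joint angles; "qvel": joint speeds; "tau": joint torques, N m; "tcp_pos": TCP position; "orientation": TCP orientation; "ft_force": force on the tool from outside, world axes, zero at the start; "wrist_torque": the same for the moment, N m; "grip_width": finger opening in m; "grip_force": force on a finger pad.
Only numpy, scipy, OpenCV 4.12 (cv2) and the standard library are available. Lean on these libraries where they do the work, as an engineer would, in place of code of your own. Each camera call takes 0.05 s, during which the arm holds its last target. There are 200 camera calls.

## Working session

There is one attempt and no reset: what is moved stays moved. The work goes in short steps, Python scripts to look and compute and a tool call to move; the robot and the scene stay as the last step left them, time stands still between calls to the robot, and variables do not carry over. Pictures are saved under pics/ and viewed, at most 10 in all, crops included, and the job is handed in when it is done.

Besides the shell and the picture viewer there is one more tool, called after ">>>" by a JSON object that holds its "api" and its "payload", one argument or row to a line. apply_moves: Moves the arm, as the interface text tells. Shifts and turns lie within -1 to 1; 1 stands for 400 mm of shift or pi/2 rad of turn. Its arguments: {"type":"object","properties":{"increments":{"type":"array"},"force":{"type":"number"}},"required":["increments"]}

```bash
mkdir -p pics; python3 - <<'E'
from rig import robot, viewer
import cv2,json
s=robot.get_state(); print(s, robot.grasp_offset)
for n in ("scene","top"):
    cv2.imwrite(f"pics/{n}0.png",viewer.grab_frame(n)[:,:,::-1]); 
for n in ("scene","top","wrist"): print(n,viewer.camera_model(n))
E
```

```text
{'t': 0.0, 'joint_positions': array([ 5.70090437e+01,  1.96376462e+01,  8.73777648e+01,  4.38302044e-04,
        7.30735264e+01, -8.36699983e+00]), 'qvel': array([ 0.11060524,  0.02450904,  0.06868573, -0.0452642 ,  0.0093063 ,
       -0.04459815]), 'tau': array([ 4.35839211e-04, -4.31261909e+01, -2.44210517e+01,  7.17068324e-02,
        5.62585273e-02, -1.53894198e-04]), 'tcp_pos': array([0.21851671, 0.47691731, 0.22603074]), 'orientation': array([[-9.09060945e-01,  4.16662302e-01, -8.51348672e-04],
       [ 4.16663106e-01,  9.09060048e-01, -1.29797466e-03],
       [ 2.33109954e-04, -1.53466365e-03, -9.99998795e-01]]), 'ft_force': array([-0.92998718, -0.11362588,  0.25826057]), 'wrist_torque': array([-0.01510792, -0.0589908 , -0.04005598]), 'grip_force': 0.0, 'grip_width': 0.09194623011148997} 0.0188
scene {'fovy': 53.05196897895397, 'cx': 323.5986137818132, 'cy': 232.12169105901987, 'dist': array([0.02682298, 0.        , 0.        , 0.        , 0.        ]), 'T': array([[ 3.16607442e-01, -7.05693430e-01,  6.33842654e-01,
         1.08899854e+00],
       [ 9.48556630e-01,  2.3539163
[... 455 characters left out ...]
[-0.99955833, -0.00947613,  0.02816645,  0.01377726],
       [ 0.02725088,  0.08581624,  0.99593823,  1.31009741],
       [ 0.        ,  0.        ,  0.        ,  1.        ]])}
wrist {'fovy': 60.02489342260382, 'cx': 322.2424512764047, 'cy': 241.0427456600336, 'dist': array([-0.0259271,  0.       ,  0.       ,  0.       ,  0.       ]), 'tool_from_camera': array([[-2.64734772e-04,  9.59054305e-01,  2.83222121e-01,
         7.61754083e-02],
       [ 9.99999963e-01,  2.38403928e-04,  1.27435134e-04,
         1.26254828e-03],
       [ 5.46959477e-05,  2.83222145e-01, -9.59054333e-01,
        -1.57911898e-01],
       [ 0.00000000e+00,  0.00000000e+00,  0.00000000e+00,
         1.00000000e+00]])}
```

View pics/top0.png

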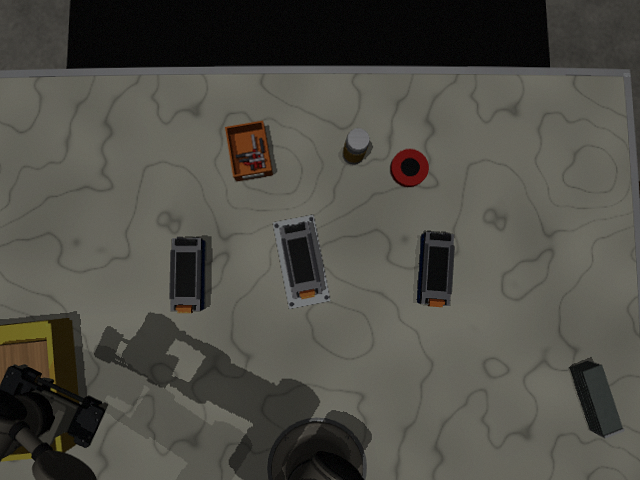

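View pics/scene0.png

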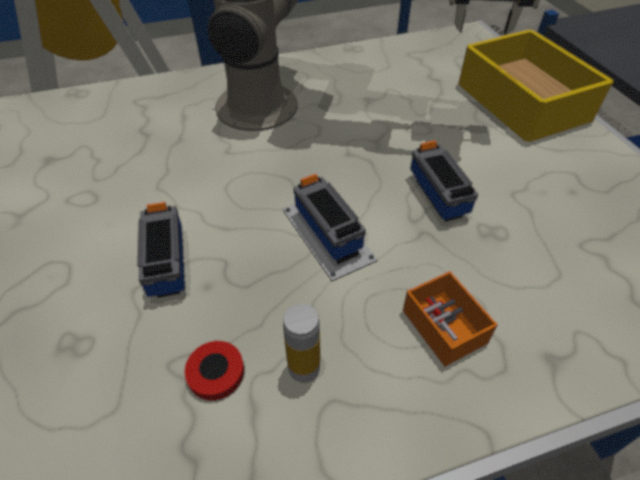

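The top view shows case a at (187,274), the docked case at (302,262) and case b at (436,268), each with its orange catch toward the robot. The bin is at (249,151), the can at (357,146) and the tape at (410,168). I'll enlarge the three cases.

```bash
cat > h.py <<'E'
import numpy as np, cv2
from scipy.spatial.transform import Rotation as R
from rig import robot, viewer
def cam(name, s=None):
    m=viewer.camera_model(name); f=240/np.tan(np.radians(m['fovy']/2))
    K=np.array([[f,0,m['cx']],[0,f,m['cy']],[0,0,1]])
    if name=='wrist':
        T=np.eye(4);T[:3,:3]=s['orientation'];T[:3,3]=s['tcp_pos'];T=T@m['tool_from_camera']
    else: T=m['T']
    return K,np.array(m['dist']),T@np.diag([1,-1,-1,1.])
def ray(c,px,z):
    "pixels -> world points on plane(s) z"
    K,d,T=c
    p=cv2.undistortPoints(np.array(px,float).reshape(-1,1,2),K,d).reshape(-1,2)
    v=np.c_[p,np.ones(len(p))]@T[:3,:3].T
    return T[:3,3]+v*((z-T[2,3])/v[:,2])[:,None]
def proj(c,P):
    K,d,T=c; Ti=np.linalg.inv(T)
    return cv2.projectPoints(np.array(P,float).reshape(-1,3),cv2.Rodrigues(Ti[:3,:3])[0],Ti[:3,3],K,d)[0].reshape(-1,2)
E
python3 - <<'E'
import cv2,numpy as np
im=cv2.imread('pics/top0.png')
o=[]
for x,y in((158,222),(272,208),(406,222)):
    o.append(cv2.resize(im[y:y+100,x:x+62],None,fx=4.2,fy=4.2,interpolation=cv2.INTER_CUBIC)) 
cv2.imwrite('pics/c0.png',np.hstack(o))
from h import *
c=cam('top')
print(ray(c,[(187,275),(302,259),(437,268)],np.array([.072,.078,.072])).round(3))
print(ray(c,[(249,151),(357,140),(410,168)],np.array([.06,.15,.024])).round(3))
E
```

```text
[[ 0.453  0.287  0.072]
 [ 0.486  0.029  0.078]
 [ 0.462 -0.278  0.072]]
[[ 0.738  0.15   0.06 ]
 [ 0.739 -0.093  0.15 ]
 [ 0.703 -0.231  0.024]]
```

View pics/c0.png

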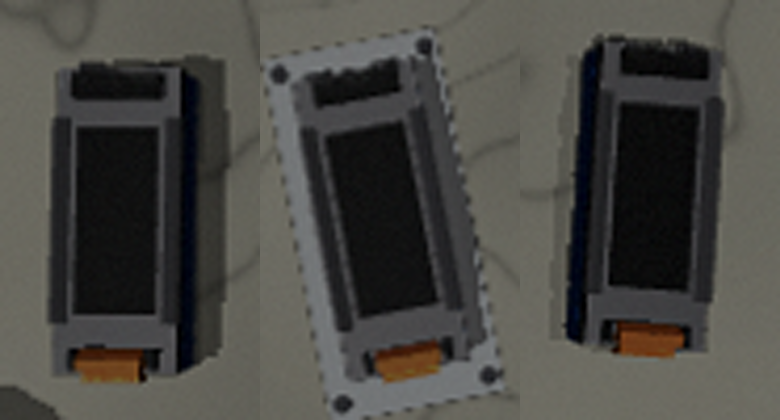

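The crop shows all three lids clearly: dark lid panel, orange catch at the bottom, yaws of about -2, +13 and -2.5 degrees. I'll go over case a with the wrist camera.

```bash
cat >> h.py <<'E'
B=np.diag([-1,1,-1.])
def Rt(yaw,tilt=0): return (R.from_euler('z',yaw,degrees=True)*R.from_euler('y',tilt,degrees=True)).as_matrix()@B
def mv(p,yaw,tilt=0):
    s=robot.get_state(); O=s['orientation']
    d=O.T@(np.array(p)-s['tcp_pos'])/.4
    r=R.from_matrix(O.T@Rt(yaw,tilt)).as_rotvec()/(np.pi/2)
    print('shift',d.round(4).tolist(),'turn',r.round(4).tolist(),'mm',(np.linalg.norm(d)*400).round(1),'deg',(np.linalg.norm(r)*90).round(1))
def snap(fn,crop=None,k=1):
    s=robot.get_state(); im=viewer.grab_frame('wrist')[:,:,::-1]
    np.save('s_'+fn+'.npy',s,allow_pickle=True); cv2.imwrite(f'pics/{fn}.png',im); return s,im
def ld(fn): return np.load('s_'+fn+'.npy',allow_pickle=True).item()
E
python3 -c "
from h import *
mv([.453,.287,.20],-2)"
```

```text
shift [-0.7308, -0.1874, 0.0654] turn [-0.0008, -0.0003, -0.2514] mm 302.9 deg 22.6
```

>>> {"api": "apply_moves", "payload": {
  "increments": [
    [1, [-0.73, -0.187, 0.065], [0, 0, -0.251]],
    [1, [-0.73, -0.187, 0.065], [0, 0, -0.251]],
    [1, [-0.73, -0.187, 0.065], [0, 0, -0.251]],
    [1, [-0.73, -0.187, 0.065], [0, 0, -0.251]],
    [1, [-0.73, -0.187, 0.065], [0, 0, -0.251]],
    [1, [-0.73, -0.187, 0.065], [0, 0, -0.251]],
    [1, [-0.73, -0.187, 0.065], [0, 0, -0.251]],
    [1, [-0.73, -0.187, 0.065], [0, 0, -0.251]]
  ],
  "force": 30
}}

```text
t: 1.1
tcp_pos: [0.4519, 0.2886, 0.2008]
orientation: [[-0.999, 0.034, -0.0], [0.034, 0.999, 0.0], [0.0, 0.0, -1.0]]
ft_force: [0.5, -0.4, 0.8]
grip_width: 0.0918
grip_force: 0.0
```

```bash
python3 -c "
from h import *
s,im=snap('wa');print(s['t'],s['tcp_pos'],s['orientation'],s['joint_positions'],s['qvel'])"
```

```text
1.1 [0.45191842 0.28863348 0.20082077] [[-9.99429065e-01  3.37852721e-02 -3.16161302e-04]
 [ 3.37851901e-02  9.99429083e-01  2.61029414e-04]
 [ 3.24799750e-04  2.50198813e-04 -9.99999916e-01]] [ 2.43619125e+01  2.20275766e+01  8.79255027e+01  2.24422558e-02
  7.00572546e+01 -6.37096243e+01] [ 0.49087782 -0.21611222 -0.09769612 -0.12074054 -0.16950087 -0.21208477]
```

View pics/wa.png

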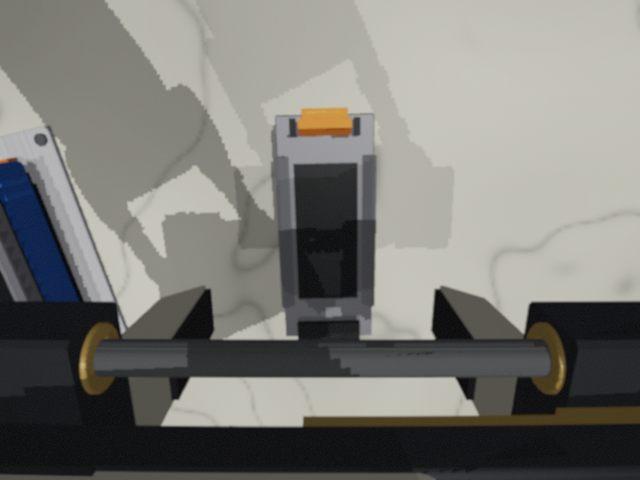

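The wrist view shows case a, with lid front corners at (276,116) and (374,115) and rear corners near (287,334) and (371,334). The panel corners are (295,164), (356,163), (299,298) and (357,297). I'll get exact positions from an enlarged crop.

```bash
python3 -c "
from h import *
im=cv2.imread('pics/wa.png')
cv2.imwrite('pics/wa2.png',cv2.resize(im[100:350,260:390],None,fx=2.4,fy=2.4,interpolation=cv2.INTER_CUBIC)*1)
c=cam('wrist',ld('wa'))
P=ray(c,[(276,116),(374,115),(287,334),(371,334),(295,164),(356,163),(299,298),(357,297)],.072)
print(P.round(4)); print(np.linalg.norm(P[0]-P[2]),np.linalg.norm(P[0]-P[1]),P[:4].mean(0),P[4:].mean(0))
d=P[2:4].mean(0)-P[:2].mean(0);print(np.degrees(np.arctan2(d[1],d[0])))
t=cam('top');Q=ray(t,[(158+55/4.2,222+68/4.2),(158+180/4.2,222+68/4.2),(158+52/4.2,222+374/4.2),(158+178/4.2,222+374/4.2)],.072);print(Q.round(4),Q.mean(0))
"
```

```text
[[0.3735 0.2617 0.072 ]
 [0.3751 0.3266 0.072 ]
 [0.5347 0.2596 0.072 ]
 [0.5369 0.3244 0.072 ]
 [0.4054 0.2726 0.072 ]
 [0.4061 0.3143 0.072 ]
 [0.5048 0.2704 0.072 ]
 [0.5055 0.3139 0.072 ]]
0.16119011210413453 0.0649129910621441 [0.45502703 0.29306861 0.072     ] [0.45545022 0.29280094 0.072     ]
-0.7450529387059736
[[0.536  0.3242 0.072 ]
 [0.5354 0.2568 0.072 ]
 [0.3724 0.3243 0.072 ]
 [0.3718 0.257  0.072 ]] [0.45391554 0.29058309 0.072     ]
```

View pics/wa2.png

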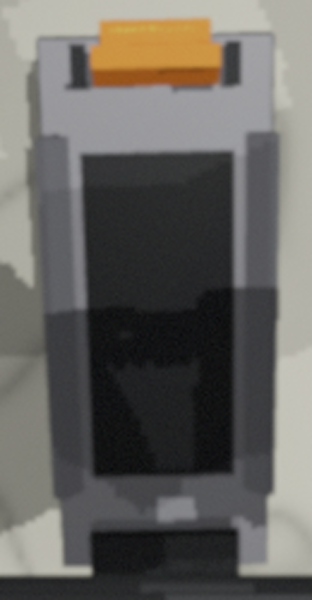

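The crop gives case a's panel corners as (293.3,164.2), (357.1,163.3), (299.6,297.5) and (357.5,296.7) in full-image pixels. Next is the docked case.

```bash
cat >> h.py <<'E'
def panel(fn,px,z):
    P=ray(cam('wrist',ld(fn)),px,z); c=P.mean(0); d=P[2:].mean(0)-P[:2].mean(0); e=P[[1,3]].mean(0)-P[[0,2]].mean(0)
    print(c.round(4),'yaw',np.degrees(np.arctan2(d[1],d[0])),np.degrees(np.arctan2(-e[0],e[1])),'len',np.linalg.norm(d),np.linalg.norm(e))
E
python3 -c "
from h import *
panel('wa',[(293.3,164.2),(357.1,163.3),(299.6,297.5),(357.5,296.7)],.072)
mv([.484,.029,.20],13)"
```

```text
[0.4554 0.2929 0.072 ] yaw -0.3804254121400012 -1.1225673429339265 len 0.09888496955411075 0.04349276850055803
shift [-0.1018, -0.6463, 0.0021] turn [0.0002, -0.0, -0.1657] mm 261.7 deg 14.9
```

>>> {"api": "apply_moves", "payload": {
  "increments": [
    [1, [-0.102, -0.646, 0], [0, 0, -0.166]],
    [1, [-0.102, -0.646, 0], [0, 0, -0.166]],
    [1, [-0.102, -0.646, 0], [0, 0, -0.166]],
    [1, [-0.102, -0.646, 0], [0, 0, -0.166]],
    [1, [-0.102, -0.646, 0], [0, 0, -0.166]],
    [1, [-0.102, -0.646, 0], [0, 0, -0.166]],
    [1, [-0.102, -0.646, 0], [0, 0, -0.166]]
  ]
}}

```text
t: 2.02
tcp_pos: [0.4843, 0.0297, 0.2008]
orientation: [[-0.974, -0.225, -0.0], [-0.225, 0.974, 0.001], [-0.0, 0.001, -1.0]]
ft_force: [0.6, 0.7, -0.2]
grip_width: 0.0919
grip_force: 0.0
```

```bash
python3 -c "
from h import *
s,im=snap('wb');print(s['t'],s['tcp_pos'],abs(s['qvel']).max())
cv2.imwrite('pics/wb2.png',cv2.resize(im[95:345,250:400],None,fx=2.4,fy=2.4,interpolation=cv2.INTER_CUBIC))"
```

```text
2.025 [0.48434753 0.02968005 0.2007659 ] 0.40002354121064915
```

View pics/wb2.png

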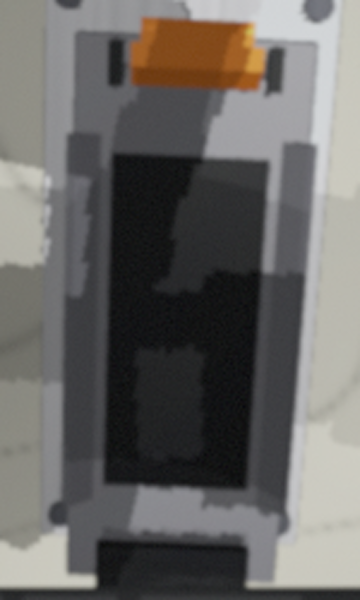

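The docked case fills this crop, with panel corners at crop (112,154), (269,161), (104,484) and (247,488), and the catch at the top.

```bash
python3 -c "
from h import *
f=lambda L:[(250+x/2.4,95+y/2.4) for x,y in L]
panel('wb',f([(112,154),(269,161),(104,484),(247,488)]),.078)
panel('wb',f([(76,31),(317,42),(68,573),(275,580)]),.078)
panel('wa',[(275.4,115.4),(373.8,113.5),(286,335),(371.5,335)],.072)
t=cam('top')
Q=ray(t,[(272+(x-260)/4.2,208+y/4.2) for x,y in((296,85),(414,62),(346,380),(468,362))],.078);print(Q.mean(0))
Q=ray(t,[(272+(x-260)/4.2,208+y/4.2) for x,y in((279,75),(424,46),(342,404),(489,375))],.006);print('plate',Q.mean(0));d=Q[:2].mean(0)-Q[2:].mean(0);print(np.degrees(np.arctan2(d[1],d[0])))
mv([.4554,.2929,.140],-.75)
"
```

```text
[0.4846 0.0334 0.078 ] yaw 10.619755412723752 10.865829571382742 len 0.09923637890875044 0.043727221569035704
[0.484  0.0334 0.078 ] yaw 10.589374887559492 10.667226411178676 len 0.16254128375297894 0.06511826369743857
[0.4553 0.2926 0.072 ] yaw -0.726101144956816 -1.425346071741508 len 0.16304571960498154 0.06558365161480859
[0.4819224  0.03133573 0.078     ]
plate [0.4833592  0.03097231 0.006     ]
10.505959468630698
shift [-0.0779, 0.6572, 0.1522] turn [0.0003, 0.0, 0.1532] mm 271.6 deg 13.8
```

The wrist camera puts the base lid at (0.4845, 0.0334) with yaw 10.6°, and case a at (0.455, 0.2927) with yaw about -0.8°. The camera bias can be cancelled later by measuring the held case. Moving over case a.

>>> {"api": "apply_moves", "payload": {
  "increments": [
    [1, [-0.078, 0.657, 0], [0, 0, 0.153]],
    [1, [-0.078, 0.657, 0], [0, 0, 0.153]],
    [1, [-0.078, 0.657, 0.1], [0, 0, 0.153]],
    [1, [-0.078, 0.657, 0.152], [0, 0, 0.153]],
    [1, [-0.078, 0.657, 0.152], [0, 0, 0.153]],
    [1, [-0.078, 0.657, 0.152], [0, 0, 0.153]],
    [1, [-0.078, 0.657, 0.152], [0, 0, 0.153]],
    [1, [-0.078, 0.657, 0.152], [0, 0, 0.153]]
  ]
}}

```text
t: 3.08
tcp_pos: [0.4567, 0.2906, 0.1407]
orientation: [[-1.0, 0.016, 0.001], [0.016, 1.0, 0.0], [-0.001, 0.0, -1.0]]
ft_force: [0.2, -0.7, -0.1]
grip_width: 0.0917
grip_force: 0.0
```

```bash
python3 -c "
from h import *
mv([.4552,.2920,.032],-.8)"
```

```text
shift [0.0041, 0.0034, 0.2717] turn [0.0003, 0.0007, -0.0012] mm 108.7 deg 0.1
```

>>> {"api": "apply_moves", "payload": {
  "increments": [
    [1, [0.004, 0.003, 0.1], [0, 0, -0.001]],
    [1, [0.004, 0.003, 0.2], [0, 0, -0.001]],
    [1, [0.004, 0.003, 0.271], [0, 0, -0.001]],
    [1, [0.004, 0.003, 0.271], [0, 0, -0.001]],
    [-1, [0.004, 0.003, 0.271], [0, 0, -0.001]],
    [-1, [0.004, 0.003, 0.271], [0, 0, -0.001]],
    [-1, [0.004, 0.003, 0.271], [0, 0, -0.001]],
    [-1, [0.004, 0.003, 0.271], [0, 0, -0.001]],
    [-1, [0.004, 0.003, 0.271], [0, 0, -0.001]]
  ],
  "force": 45
}}

```text
t: 4.2
tcp_pos: [0.4554, 0.2921, 0.0326]
orientation: [[-1.0, 0.013, 0.002], [0.013, 1.0, 0.0], [-0.002, 0.0, -1.0]]
ft_force: [0.7, -3.8, 6.5]
grip_width: 0.0658
grip_force: 45.0
```

```bash
python3 -c "
from h import *
s=robot.get_state();print(s['tcp_pos'],s['grip_width'],s['grip_force'],s['ft_force'])"
```

```text
[0.45544334 0.29211065 0.03257021] 0.06578235528145794 44.97625008691102 [ 0.72969417 -3.79349131  6.53813373]
```

>>> {"api": "apply_moves", "payload": {
  "increments": [
    [-1, [0, 0, -0.05], [0, 0, 0]],
    [-1, [0, 0, -0.15], [0, 0, 0]],
    [-1, [0, 0, -0.25], [0, 0, 0]],
    [-1, [0, 0, -0.35], [0, 0, 0]],
    [-1, [0, 0, -0.4], [0, 0, 0]],
    [-1, [0, 0, -0.4], [0, 0, 0]],
    [-1, [0, 0, -0.4], [0, 0, 0]]
  ]
}}

```text
t: 5.08
tcp_pos: [0.4539, 0.292, 0.19]
orientation: [[-1.0, 0.014, -0.002], [0.014, 1.0, -0.001], [0.002, -0.001, -1.0]]
ft_force: [0.3, -0.7, -5.1]
grip_width: 0.0658
grip_force: 45.0
```

```bash
python3 -c "
from h import *
s,im=snap('wc');print(s['t'],s['tcp_pos'],s['ft_force'],s['orientation'])"
```

```text
5.075 [0.45389448 0.29198431 0.19004422] [ 0.28807398 -0.71508139 -5.07043999] [[-9.99905707e-01  1.35060233e-02 -2.48267810e-03]
 [ 1.35083755e-02  9.99908322e-01 -9.33114582e-04]
 [ 2.46984782e-03 -9.66563544e-04 -9.99996483e-01]]
```

View pics/wc.png

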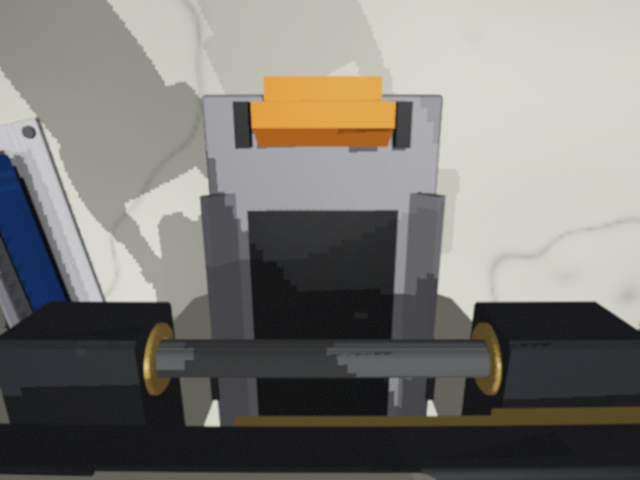

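The held case is square in the gripper. Its lid front edge is at row 96 (columns 204–441) and the panel front edge is at row 211 (columns 249–397).

```bash
python3 -c "
from h import *
s=ld('wc');c=cam('wrist',s)
px=[(204.5,96),(441,96),(249,211),(397,211)]
# in tool frame
T=np.eye(4);T[:3,:3]=s['orientation'];T[:3,3]=s['tcp_pos']
c2=(c[0],c[1],np.linalg.inv(T)@c[2])
P=ray(c2,px,-.0394);print(P.round(4))
# base/a in tool coords of wb/wa: lid front edge vs centre consistency
for fn,px,z in(('wa',[(275.4,115.4),(373.8,113.5),(293.3,164.2),(357.1,163.3)],.072),('wb',[(250+x/2.4,95+y/2.4) for x,y in ((76,31),(317,42),(112,154),(269,161))],.078)):
  s=ld(fn);c=cam('wrist',s);P=ray(c,px,z);print((P@np.eye(3))[:,:2].round(4))
"
```

```text
[[ 0.0817 -0.0309 -0.0394]
 [ 0.0817  0.0332 -0.0394]
 [ 0.0498 -0.0203 -0.0394]
 [ 0.0498  0.0228 -0.0394]]
[[0.3731 0.2613]
 [0.3741 0.3264]
 [0.4055 0.2714]
 [0.4064 0.315 ]]
[[ 0.4097 -0.0133]
 [ 0.3979  0.0506]
 [ 0.4395  0.0029]
 [ 0.4316  0.0459]]
```

```bash
cat >> h.py <<'E'
BO=np.array([.4847,.0322]); BY=10.6
def tip(X,Z,th,lid=.078,g=(.25,32.6),go=True):
    "X,Z: rear toe tip in base-lid coords, mm; th front-up deg; g: TCP in case coords (x, z above underside)"
    t=np.radians(th); a,b=g[0]-72,g[1]
    x=X+a*np.cos(t)+b*np.sin(t); z=Z-a*np.sin(t)+b*np.cos(t)
    y=np.radians(BY); p=[*(BO+x/1000*np.array([np.cos(y),np.sin(y)])),lid+z/1000]
    if go: print(np.round(p,4)); mv(p,BY,th)
def where(lid=.078,g=(.25,32.6)):
    s=robot.get_state(); M=R.from_euler('z',-BY,degrees=True).as_matrix()
    C=M@s['orientation']@B; o=M@(s['tcp_pos']-[*BO,lid])*1000
    q=o+C@np.array([72-g[0],0,-g[1]])
    print('t',s['t'],'tip',q.round(2),'eul yaw,tilt,roll',R.from_matrix(C).as_euler('ZYX',degrees=True).round(2),'F',(M@s['ft_force']).round(1),'M',(M@s['wrist_torque']).round(2),'w',s['grip_width'].round(4),s['grip_force'].round(1))
E
python3 -c "
from h import *
tip(57,30,10)"
```

```text
[0.4768 0.0307 0.1526]
shift [-0.0666, -0.6521, 0.0938] turn [0.0105, 0.1088, -0.1261] mm 264.9 deg 15.0
```

>>> {"api": "apply_moves", "payload": {
  "increments": [
    [-1, [-0.01, -0.1, 0], [0, 0.02, -0.03]],
    [-1, [-0.02, -0.22, 0], [0.004, 0.05, -0.06]],
    [-1, [-0.04, -0.35, 0], [0.008, 0.08, -0.09]],
    [-1, [-0.05, -0.48, 0.02], [0.0105, 0.109, -0.12]],
    [-1, [-0.06, -0.58, 0.05], [0.0105, 0.109, -0.126]],
    [-1, [-0.066, -0.64, 0.08], [0.0105, 0.109, -0.126]],
    [-1, [-0.067, -0.652, 0.094], [0.0105, 0.109, -0.126]],
    [-1, [-0.067, -0.652, 0.094], [0.0105, 0.109, -0.126]],
    [-1, [-0.067, -0.652, 0.094], [0.0105, 0.109, -0.126]]
  ]
}}

```text
t: 6.25
tcp_pos: [0.4781, 0.0321, 0.154]
orientation: [[-0.968, -0.185, -0.168], [-0.182, 0.983, -0.031], [0.171, 0.001, -0.985]]
ft_force: [-0.4, 0.3, -4.0]
grip_width: 0.0659
grip_force: 45.0
```

```bash
python3 -c "
from h import *
where(); tip(57,4,10)"
```

```text
Traceback (most recent call last):
  File "h.py", line 45, in where
    print('t',s['t'],'tip',q.round(2),'eul yaw,tilt,roll',R.from_matrix(C).as_euler('ZYX',degrees=True).round(2),'F',(M@s['ft_force']).round(1),'M',(M@s['wrist_torque']).round(2),'w',s['grip_width'].round(4),s['grip_force'].round(1))
                                                                                                                                                                                       ^^^^^^^^^^^^^^^^^^^^^
AttributeError: 'float' object has no attribute 'round'
```

```bash
sed -i "s/,'w',s\['grip_width'\].*$/,'w',s['grip_width'],s['grip_force'])/" h.py; python3 -c "
from h import *
where(); tip(57,3,10)"
```

```text
t 6.25 tip [58.63  1.2  31.68] eul yaw,tilt,roll [0.06 9.82 0.05] F [-0.3  0.3 -4. ] M [ 0.07 -0.25 -0.01] w 0.0659328443416199 44.975826647132635
[0.4768 0.0307 0.1256]
shift [-0.0085, -0.0028, 0.0708] turn [0.0005, 0.002, 0.0007] mm 28.5 deg 0.2
```

>>> {"api": "apply_moves", "payload": {
  "increments": [
    [-1, [-0.0085, -0.003, 0.02], [0, 0.002, 0]],
    [-1, [-0.0085, -0.003, 0.045], [0, 0.002, 0]],
    [-1, [-0.0085, -0.003, 0.065], [0, 0.002, 0]],
    [-1, [-0.0085, -0.003, 0.071], [0, 0.002, 0]],
    [-1, [-0.0085, -0.003, 0.071], [0, 0.002, 0]]
  ]
}}

```text
t: 6.88
tcp_pos: [0.4767, 0.0297, 0.1252]
orientation: [[-0.968, -0.184, -0.171], [-0.181, 0.983, -0.031], [0.174, 0.001, -0.985]]
ft_force: [0.2, 0.2, -3.8]
grip_width: 0.066
grip_force: 45.0
```

```bash
python3 -c "
from h import *
where(); tip(57,0.2,10)"
```

```text
t 6.875 tip [56.66 -1.    2.63] eul yaw,tilt,roll [-1.000e-02  1.003e+01  4.000e-02] F [ 0.2  0.2 -3.8] M [ 0.03 -0.27  0.02] w 0.0660322847649208 44.97587017714977
[0.4768 0.0307 0.1228]
shift [-0.0018, 0.0025, 0.0059] turn [0.0004, -0.0003, -0.0001] mm 2.7 deg 0.0
```

>>> {"api": "apply_moves", "payload": {
  "increments": [
    [-1, [-0.001, 0.0025, 0.003], [0, 0, 0]],
    [-1, [-0.002, 0.0025, 0.006], [0, 0, 0]],
    [-1, [-0.002, 0.0025, 0.006], [0, 0, 0]]
  ]
}}

```text
t: 7.25
tcp_pos: [0.477, 0.0308, 0.1229]
orientation: [[-0.968, -0.184, -0.171], [-0.181, 0.983, -0.031], [0.174, 0.001, -0.985]]
ft_force: [0.2, 0.5, -3.6]
grip_width: 0.066
grip_force: 45.0
```

```bash
python3 -c "
from h import *
where(); tip(71,0.2,10)"
```

```text
t 7.25 tip [5.714e+01 2.000e-02 2.900e-01] eul yaw,tilt,roll [-0.   10.01  0.03] F [ 0.3  0.5 -3.6] M [ 0.08 -0.22  0.02] w 0.06604150164431631 44.9758081510663
[0.4906 0.0333 0.1228]
shift [-0.0341, -0.0, -0.0058] turn [0.0004, -0.0001, -0.0] mm 13.9 deg 0.0
```

>>> {"api": "apply_moves", "payload": {
  "increments": [
    [-1, [-0.0004, 0, 0.0022], [0, 0, 0]],
    [-1, [-0.0004, 0, 0.0025], [0, 0, 0]]
  ]
}}

```text
t: 7.5
tcp_pos: [0.477, 0.0307, 0.1221]
orientation: [[-0.968, -0.184, -0.171], [-0.181, 0.983, -0.031], [0.174, 0.0, -0.985]]
ft_force: [-1.7, -0.2, 0.3]
grip_width: 0.0657
grip_force: 45.0
```

```bash
python3 -c "
from h import *
where(); tip(70,-.6,10)"
```

```text
t 7.5 tip [ 5.714e+01 -2.000e-02 -4.300e-01] eul yaw,tilt,roll [-0.   10.    0.03] F [-1.7  0.1  0.3] M [ 0.14 -0.05 -0.  ] w 0.06574857862114117 44.979631528258324
[0.4896 0.0331 0.122 ]
shift [-0.0317, 0.0001, -0.0052] turn [0.0003, -0.0, -0.0] mm 12.9 deg 0.0
```

Contact at about 4 N, so the toe is on the lid. Sliding back under the lip.

>>> {"api": "apply_moves", "payload": {
  "increments": [
    [-1, [-0.008, 0, -0.0018], [0, 0, 0]],
    [-1, [-0.016, 0, -0.0032], [0, 0, 0]],
    [-1, [-0.024, 0, -0.0046], [0, 0, 0]],
    [-1, [-0.032, 0, -0.006], [0, 0, 0]],
    [-1, [-0.032, 0, -0.006], [0, 0, 0]]
  ]
}}

```text
t: 8.12
tcp_pos: [0.49, 0.0332, 0.122]
orientation: [[-0.968, -0.184, -0.171], [-0.181, 0.983, -0.031], [0.174, 0.001, -0.985]]
ft_force: [-4.0, -0.5, 3.4]
grip_width: 0.0659
grip_force: 45.0
```

```bash
python3 -c "
from h import *
where(); tip(73,-.4,10)"
```

```text
t 8.125 tip [ 7.041e+01  3.000e-02 -5.200e-01] eul yaw,tilt,roll [-0.   10.    0.04] F [-4.   0.2  3.4] M [0.15 0.31 0.08] w 0.06585516226417963 44.98446000739932
[0.4926 0.0337 0.1222]
shift [-0.0063, -0.0, -0.0014] turn [0.0004, 0.0, -0.0] mm 2.6 deg 0.0
```

>>> {"api": "apply_moves", "payload": {
  "increments": [
    [-1, [-0.002, 0, -0.0014], [0, 0, 0]],
    [-1, [-0.004, 0, -0.0018], [0, 0, 0]],
    [-1, [-0.0052, 0, -0.002], [0, 0, 0]]
  ]
}}

```text
t: 8.5
tcp_pos: [0.4914, 0.0335, 0.1223]
orientation: [[-0.968, -0.184, -0.172], [-0.181, 0.983, -0.032], [0.175, 0.001, -0.985]]
ft_force: [-5.4, -1.1, 2.4]
grip_width: 0.066
grip_force: 45.0
```

```bash
python3 -c "
from h import *
where(); tip(72.2,-.3,7);tip(72.2,-.3,5.5)"
```

```text
t 8.5 tip [ 7.172e+01  4.000e-02 -3.400e-01] eul yaw,tilt,roll [-0.   10.1   0.04] F [-5.5 -0.   2.4] M [ 0.02  0.86 -0.07] w 0.0659696871336955 44.98501539230347
[0.4896 0.0331 0.1188]
shift [0.003, -0.0001, 0.0095] turn [0.0004, -0.0344, -0.0] mm 4.0 deg 3.1
[0.4885 0.0329 0.117 ]
shift [0.0048, -0.0001, 0.0143] turn [0.0004, -0.0511, -0.0] mm 6.0 deg 4.6
```

Riser felt, with Fx at -5.5 N. Backing off slightly and laying the front down.

>>> {"api": "apply_moves", "payload": {
  "increments": [
    [-1, [0.002, 0, 0.0005], [0, 0, 0]],
    [-1, [0.003, 0, 0.0035], [0, -0.01, 0]],
    [-1, [0.004, 0, 0.0065], [0, -0.022, 0]],
    [-1, [0.005, 0, 0.0098], [0, -0.034, 0]],
    [-1, [0.006, 0, 0.0122], [0, -0.043, 0]],
    [-1, [0.0068, 0, 0.0145], [0, -0.051, 0]],
    [-1, [0.0068, 0, 0.0145], [0, -0.051, 0]]
  ]
}}

```text
t: 9.38
tcp_pos: [0.4883, 0.0329, 0.1171]
orientation: [[-0.979, -0.184, -0.092], [-0.183, 0.983, -0.017], [0.094, 0.001, -0.996]]
ft_force: [-1.1, 0.0, -3.5]
grip_width: 0.0659
grip_force: 45.0
```

```bash
python3 -c "
from h import *
where(); tip(71.3,-.3,4.5)"
```

```text
t 9.375 tip [ 7.207e+01  3.000e-02 -8.000e-02] eul yaw,tilt,roll [-0.01  5.39  0.04] F [-1.1  0.2 -3.5] M [ 0.09  0.1  -0.  ] w 0.06593077572742845 44.979720041155815
[0.487  0.0326 0.1158]
shift [0.0031, -0.0001, 0.0035] turn [0.0004, -0.0099, -0.0001] mm 1.9 deg 0.9
```

>>> {"api": "apply_moves", "payload": {
  "increments": [
    [-1, [0.001, 0, 0.002], [0, -0.005, 0]],
    [-1, [0.002, 0, 0.0035], [0, -0.01, 0]],
    [-1, [0.002, 0, 0.0035], [0, -0.01, 0]]
  ]
}}

```text
t: 9.75
tcp_pos: [0.4876, 0.0328, 0.1159]
orientation: [[-0.98, -0.184, -0.077], [-0.183, 0.983, -0.014], [0.078, 0.001, -0.997]]
ft_force: [0.4, 0.1, -2.7]
grip_width: 0.0661
grip_force: 45.0
```

```bash
python3 -c "
from h import *
where(); tip(71.6,-.3,3.8)"
```

```text
t 9.75 tip [ 7.2e+01  3.0e-02 -1.7e-01] eul yaw,tilt,roll [-0.01  4.47  0.03] F [ 0.4  0.  -2.7] M [ 0.16 -0.16  0.08] w 0.06613044789925035 44.9791026301682
[0.4868 0.0326 0.115 ]
shift [0.0019, -0.0001, 0.0025] turn [0.0004, -0.0074, -0.0001] mm 1.3 deg 0.7
```

>>> {"api": "apply_moves", "payload": {
  "increments": [
    [-1, [0.001, 0, 0.0015], [0, -0.004, 0]],
    [-1, [0.0015, 0, 0.0025], [0, -0.008, 0]],
    [-1, [0.0015, 0, 0.0025], [0, -0.008, 0]]
  ]
}}

```text
t: 10.12
tcp_pos: [0.4875, 0.0326, 0.1155]
orientation: [[-0.981, -0.184, -0.063], [-0.183, 0.983, -0.012], [0.064, 0.0, -0.998]]
ft_force: [2.7, 2.4, 2.6]
grip_width: 0.0659
grip_force: 45.0
```

```bash
python3 -c "
from h import *
where()
s,im=snap('wd')
x=viewer.grab_frame('scene')[:,:,::-1];cv2.imwrite('pics/sc1.png',cv2.resize(x[140:300,250:410],None,fx=3.5,fy=3.5,interpolation=cv2.INTER_CUBIC))"
```

```text
t 10.125 tip [72.36 -0.15  0.33] eul yaw,tilt,roll [-0.02  3.67  0.01] F [3.1 1.8 2.6] M [ 0.28 -0.26 -0.09] w 0.06586219977699383 44.98626485466957
```

View pics/sc1.png

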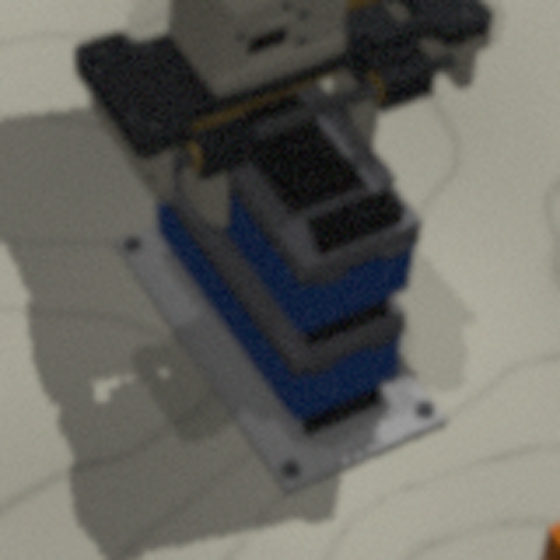

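The scene crop shows the case lying in line on the docked case, front resting on the tooth at about 4°. Releasing it and rising.

>>> {"api": "apply_moves", "payload": {
  "increments": [
    [-0.5, [0, 0, 0], [0, 0, 0]],
    [1, [0, 0, 0], [0, 0, 0]],
    [1, [0, 0, 0], [0, 0, 0]],
    [1, [0, 0, 0], [0, 0, 0]],
    [1, [0, 0, -0.08], [0, 0, 0]],
    [1, [0, 0, -0.17], [0, 0, 0]],
    [0, [0, 0, -0.2], [0, -0.04, 0]],
    [-1, [0, 0, -0.2], [0, -0.04, 0]]
  ]
}}

```text
t: 11.22
tcp_pos: [0.4915, 0.0334, 0.1954]
orientation: [[-0.983, -0.184, -0.003], [-0.184, 0.983, -0.0], [0.003, 0.0, -1.0]]
ft_force: [-0.5, 0.3, -0.3]
grip_width: 0.0762
grip_force: 0.0
```

```bash
cat >> h.py <<'E'
def at(X,z,go=True):
    y=np.radians(BY); mv([*(BO+X/1000*np.array([np.cos(y),np.sin(y)])),z],BY,0)
E
python3 -c "
from h import *
print(robot.get_state()['tcp_pos'],robot.get_state()['grip_width']); at(-48,.172)"
```

```text
[0.49148014 0.03338386 0.19542482] 0.07624942165488564
shift [0.137, 0.0001, 0.059] turn [0.0001, -0.0018, -0.0002] mm 59.7 deg 0.2
```

>>> {"api": "apply_moves", "payload": {
  "increments": [
    [-1, [0.07, 0, 0], [0, 0, 0]],
    [-1, [0.137, 0, 0], [0, 0, 0]],
    [-1, [0.137, 0, 0.03], [0, 0, 0]],
    [-1, [0.137, 0, 0.059], [0, 0, 0]],
    [-1, [0.137, 0, 0.059], [0, 0, 0]],
    [-1, [0.137, 0, 0.059], [0, 0, 0]]
  ]
}}

```text
t: 11.98
tcp_pos: [0.4384, 0.0235, 0.171]
orientation: [[-0.983, -0.184, -0.004], [-0.184, 0.983, 0.0], [0.004, 0.001, -1.0]]
ft_force: [0.1, -0.5, 0.9]
grip_width: 0.0163
grip_force: 0.0
```

```bash
python3 -c "
from h import *
s=robot.get_state();print(s['tcp_pos'],s['grip_width'],s['ft_force']);at(-48,.16);at(-48,.149)"
```

```text
[0.43841182 0.02349871 0.17103328] 0.016287066030224097 [ 0.06149145 -0.54935697  0.90218507]
shift [0.0021, 0.0001, 0.0276] turn [0.0005, -0.0026, -0.0] mm 11.1 deg 0.2
shift [0.002, 0.0001, 0.0551] turn [0.0005, -0.0026, -0.0] mm 22.1 deg 0.2
```

>>> {"api": "apply_moves", "payload": {
  "increments": [
    [-1, [0, 0, 0.02], [0, 0, 0]],
    [-1, [0, 0, 0.028], [0, 0, 0]],
    [-1, [0, 0, 0.031], [0, 0, 0]],
    [-1, [0, 0, 0.034], [0, 0, 0]],
    [-1, [0, 0, 0.037], [0, 0, 0]],
    [-1, [0, 0, 0.04], [0, 0, 0]],
    [-1, [0, 0, 0.043], [0, 0, 0]],
    [-1, [0, 0, 0.046], [0, 0, 0]]
  ]
}}

```text
t: 12.98
tcp_pos: [0.4378, 0.0234, 0.1529]
orientation: [[-0.983, -0.184, -0.004], [-0.184, 0.983, -0.0], [0.004, 0.001, -1.0]]
ft_force: [-1.9, -0.0, 2.7]
grip_width: 0.0004
grip_force: 1.0
```

```bash
python3 -c "
from h import *
s=robot.get_state();print(s['tcp_pos'],s['grip_width'],s['ft_force'])"
```

```text
[0.43783522 0.02340839 0.15290554] 0.000401239178103957 [-1.85499109 -0.02898755  2.73654479]
```

Contact at z about 0.153. Pressing on.

>>> {"api": "apply_moves", "payload": {
  "increments": [
    [-1, [0, 0, 0.003], [0, 0, 0]],
    [-1, [0, 0, 0.006], [0, 0, 0]],
    [-1, [0, 0, 0.009], [0, 0, 0]],
    [-1, [0, 0, 0.012], [0, 0, 0]],
    [-1, [0, 0, 0.012], [0, 0, 0]]
  ]
}}

```text
t: 13.6
tcp_pos: [0.4382, 0.0235, 0.1501]
orientation: [[-0.983, -0.184, -0.002], [-0.184, 0.983, -0.0], [0.002, -0.0, -1.0]]
ft_force: [-7.5, 0.2, 21.4]
grip_width: 0.0004
grip_force: 10.9
```

>>> {"api": "apply_moves", "payload": {
  "increments": [
    [-1, [0, 0, 0.002], [0, 0, 0]],
    [-1, [0, 0, 0.004], [0, 0, 0]],
    [-1, [0, 0, 0.004], [0, 0, 0]]
  ]
}}

```text
t: 13.98
tcp_pos: [0.4382, 0.0235, 0.15]
orientation: [[-0.983, -0.184, -0.001], [-0.184, 0.983, -0.001], [0.001, -0.0, -1.0]]
ft_force: [-12.2, 0.1, 38.1]
grip_width: 0.0008
grip_force: 18.6
```

```bash
python3 -c "
from h import *
s=robot.get_state();print(s['tcp_pos'],s['ft_force'])
x=viewer.grab_frame('scene')[:,:,::-1];y=viewer.grab_frame('wrist')[:,:,::-1]
a=cv2.resize(x[140:300,270:390],None,fx=3.2,fy=3.2,interpolation=cv2.INTER_CUBIC); b=cv2.resize(y[0:400,140:510],(474,512)) 
cv2.imwrite('pics/p1.png',np.hstack([a[:512,:326],b[:, :474]]))"
```

```text
[0.43821821 0.02345257 0.14999493] [-12.22968305   0.08343453  38.05851441]
```

```bash
python3 -c "
from h import *
at(0,.272)"
```

```text
shift [-0.118, -0.0001, -0.3051] turn [-0.0003, -0.0005, 0.0001] mm 130.8 deg 0.1
```

>>> {"api": "apply_moves", "payload": {
  "increments": [
    [-1, [0, 0, -0.03], [0, 0, 0]],
    [-1, [0, 0, -0.15], [0, 0, 0]],
    [1, [-0.118, 0, -0.3], [0, 0, 0]],
    [1, [-0.118, 0, -0.3], [0, 0, 0]],
    [1, [-0.118, 0, -0.3], [0, 0, 0]],
    [1, [-0.118, 0, -0.3], [0, 0, 0]]
  ]
}}

```text
t: 14.82
tcp_pos: [0.4837, 0.0321, 0.2652]
orientation: [[-0.983, -0.184, -0.006], [-0.184, 0.983, 0.0], [0.006, 0.001, -1.0]]
ft_force: [0.9, 0.6, -0.3]
grip_width: 0.0357
grip_force: 0.0
```

```bash
python3 -c "
from h import *
s,im=snap('we');print(s['t'],s['tcp_pos'],s['grip_width'],s['ft_force'],abs(s['qvel']).max())
b=cv2.resize(im[95:345,245:400],None,fx=2.4,fy=2.4,interpolation=cv2.INTER_CUBIC)
x=viewer.grab_frame('scene')[:,:,::-1]
a=cv2.resize(x[140:290,280:380],(400,600),interpolation=cv2.INTER_CUBIC)
cv2.imwrite('pics/we2.png',np.hstack([b,a]))"
```

```text
14.825 [0.48373634 0.03212762 0.26515242] 0.03566822964894207 [ 0.93485463  0.61051477 -0.28051649] 0.4260582890556569
```

View pics/we2.png

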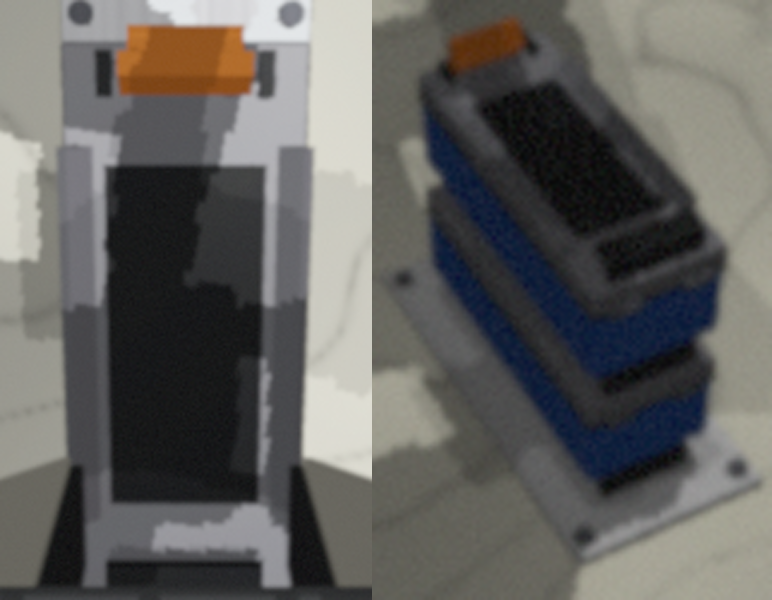

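The case is stacked flat and parallel. Its panel corners in the left crop are (106,166), (266,167), (112,501) and (259,500).

```bash
python3 -c "
from h import *
panel('we',[(245+x/2.4,95+y/2.4) for x,y in((106,166),(266,167),(112,501),(259,500))],.150)
t=cam('top')
for L in (((604,46),(720,46),(586,345),(708,350)),((618,106),(698,108),(610,289),(688,291))):
  Q=ray(t,[(406+(x-520)/4.2,222+y/4.2) for x,y in L],.072);d=Q[:2].mean(0)-Q[2:].mean(0);print(Q.mean(0),np.degrees(np.arctan2(d[1],d[0])),np.linalg.norm(d),np.linalg.norm(Q[0]-Q[1]))
mv([.46,-.275,.20],-2.5)"
```

```text
[0.4853 0.0335 0.15  ] yaw 10.49285414400935 10.59579436091349 len 0.09859390616529802 0.0436596996236211
[ 0.46063489 -0.28045226  0.072     ] -4.497289059206659 0.16359278138143313 0.06397669465302397
[ 0.45943843 -0.27977584  0.072     ] -4.462634583178139 0.09925339369030918 0.044001676328857604
shift [0.1985, -0.7439, 0.1636] turn [0.0004, -0.0037, 0.1453] mm 314.9 deg 13.1
```

```bash
python3 -c "
from h import *
mv([.4615,-.279,.14],-4.5)"
```

```text
shift [0.1958, -0.7546, 0.3136] turn [0.0003, -0.0038, 0.1676] mm 336.1 deg 15.1
```

>>> {"api": "apply_moves", "payload": {
  "increments": [
    [1, [0.1, -0.4, 0], [0, -0.003, 0.08]],
    [1, [0.1, -0.4, 0], [0, -0.003, 0.08]],
    [1, [0.196, -0.755, 0], [0, -0.004, 0.168]],
    [1, [0.196, -0.755, 0.1], [0, -0.004, 0.168]],
    [1, [0.196, -0.755, 0.2], [0, -0.004, 0.168]],
    [1, [0.196, -0.755, 0.314], [0, -0.004, 0.168]],
    [1, [0.196, -0.755, 0.314], [0, -0.004, 0.168]],
    [1, [0.196, -0.755, 0.314], [0, -0.004, 0.168]],
    [1, [0.196, -0.755, 0.314], [0, -0.004, 0.168]],
    [1, [0.196, -0.755, 0.314], [0, -0.004, 0.168]]
  ]
}}

```text
t: 16.18
tcp_pos: [0.4637, -0.279, 0.1428]
orientation: [[-0.997, 0.078, 0.005], [0.078, 0.997, -0.002], [-0.005, -0.001, -1.0]]
ft_force: [-0.2, -0.0, 0.2]
grip_width: 0.0919
grip_force: 0.0
```

```bash
python3 -c "
from h import *
s,im=snap('wf');print(s['grip_width'],s['joint_positions'].round(0))
g=im.max(2).astype(int);
# lid row edges: panel left/right along several rows, front edge/panel front along columns
for r in (260,280,300): print(r,g[r,180:470:5].tolist())
for c in (290,322,350): print(c,g[60:330:5,c].tolist())
mv([.4615,-.279,.0326],-4.5)"
```

```text
0.09194680236843134 [ -39.   26.   92.    0.   62. -125.]
260 [153, 153, 153, 153, 154, 153, 153, 153, 134, 128, 127, 126, 126, 125, 126, 125, 124, 74, 72, 71, 83, 46, 21, 21, 24, 23, 26, 26, 23, 25, 20, 23, 22, 21, 23, 23, 62, 80, 75, 73, 74, 130, 128, 128, 169, 193, 193, 193, 194, 192, 192, 192, 191, 190, 187, 176, 171, 181]
280 [153, 153, 153, 153, 154, 153, 154, 153, 153, 152, 152, 147, 135, 137, 147, 150, 151, 75, 71, 73, 80, 48, 26, 24, 23, 25, 24, 24, 31, 39, 41, 36, 38, 36, 26, 22, 78, 74, 73, 73, 81, 128, 127, 127, 192, 191, 192, 191, 191, 190, 205, 207, 205, 201, 189, 189, 202, 204]
300 [101, 100, 101, 97, 21, 27, 34, 152, 153, 153, 153, 153, 145, 141, 152, 152, 153, 75, 72, 72, 79, 54, 22, 24, 27, 25, 27, 20, 25, 29, 35, 37, 24, 19, 22, 22, 84, 75, 74, 75, 117, 126, 125, 149, 197, 192, 191, 196, 200, 204, 206, 40, 16, 23, 99, 102, 102, 101]
290 [216, 216, 216, 217, 209, 201, 157, 156, 147, 143, 161, 157, 122, 107, 113, 111, 112, 103, 87, 85, 86, 23, 23, 21, 23, 24, 26, 25, 22, 22, 27, 24, 26, 24, 41, 43, 35, 25, 24, 22, 21, 25, 26, 19, 26, 23, 24, 24, 22, 27, 27, 29, 28, 28]
322 [156, 157, 157, 157, 156, 158, 157, 174, 175, 160, 175, 173, 125, 123, 86, 85, 88, 86, 88, 85, 85, 27, 22, 24, 25, 24, 27, 21, 26, 24, 24, 25, 22, 24, 25, 27, 23, 21, 25, 30, 27, 23, 38, 40, 37, 33, 36, 21, 27, 26, 26, 28, 26, 32]
350 [158, 158, 157, 156, 157, 156, 157, 142, 143, 143, 144, 143, 124, 122, 85, 87, 86, 85, 86, 85, 86, 30, 21, 23, 27, 25, 25, 24, 19, 22, 24, 27, 25, 20, 28, 22, 23, 25, 25, 22, 23, 23, 35, 38, 26, 23, 22, 25, 22, 23, 22, 23, 23, 27]
shift [0.0062, -0.0003, 0.2745] turn [-0.0007, 0.0031, 0.0003] mm 109.8 deg 0.3
```

```bash
python3 -c "
from h import *
P=ray(cam('wrist',ld('wf')),[(290,163),(350,163.5),(322,163)],.072);print(P)
u=np.array([np.cos(np.radians(-4.5)),np.sin(np.radians(-4.5))]);c=P[2,:2]+.0495*u;print(c)"
```

```text
[[ 0.41035134 -0.29142835  0.072     ]
 [ 0.41315978 -0.2589282   0.072     ]
 [ 0.41171167 -0.27408461  0.072     ]]
[ 0.46105908 -0.27796833]
```

Consistent with the estimate. Descending and gripping.

>>> {"api": "apply_moves", "payload": {
  "increments": [
    [1, [0.006, 0.001, 0.1], [0, 0.003, 0]],
    [1, [0.006, 0.001, 0.2], [0, 0.003, 0]],
    [1, [0.006, 0.001, 0.274], [0, 0.003, 0]],
    [1, [0.006, 0.001, 0.274], [0, 0.003, 0]],
    [-1, [0.006, 0.001, 0.274], [0, 0.003, 0]],
    [-1, [0.006, 0.001, 0.274], [0, 0.003, 0]],
    [-1, [0.006, 0.001, 0.274], [0, 0.003, 0]],
    [-1, [0.006, 0.001, 0.274], [0, 0.003, 0]],
    [-1, [0.006, 0.001, 0.274], [0, 0.003, 0]]
  ],
  "force": 45
}}

```text
t: 17.35
tcp_pos: [0.4612, -0.2789, 0.0324]
orientation: [[-0.997, 0.079, -0.0], [0.079, 0.997, -0.001], [0.0, -0.001, -1.0]]
ft_force: [-0.8, 0.8, 7.0]
grip_width: 0.0661
grip_force: 45.0
```

>>> {"api": "apply_moves", "payload": {
  "increments": [
    [-1, [0, 0, -0.05], [0, 0, 0]],
    [-1, [0, 0, -0.15], [0, 0, 0]],
    [-1, [0, 0, -0.27], [0, 0, 0]],
    [-1, [0, 0, -0.4], [0, 0, 0]],
    [-1, [0, 0, -0.5], [0, 0, 0]],
    [-1, [0, 0, -0.55], [0, 0, 0]],
    [-1, [0, 0, -0.56], [0, 0, 0]],
    [-1, [0, 0, -0.56], [0, 0, 0]]
  ]
}}

```text
t: 18.35
tcp_pos: [0.4606, -0.2783, 0.2541]
orientation: [[-0.997, 0.079, -0.004], [0.079, 0.997, 0.002], [0.004, 0.002, -1.0]]
ft_force: [-1.3, -0.3, -4.4]
grip_width: 0.0662
grip_force: 45.0
```

```bash
python3 -c "
from h import *
s,im=snap('wg');print(s['tcp_pos'],s['grip_width'],s['ft_force'],s['orientation'])
g=im.max(2).astype(int)
for c in (270,322,370): print(c,'panel front',g[195:230,c].tolist())
for c in (215,430): print(c,'lid front',g[80:115,c].tolist())
g=cv2.imread('pics/wc.png').max(2).astype(int)
for c in (270,322,370): print(c,'A panel front',g[195:230,c].tolist())"
```

```text
[ 0.460563   -0.27828591  0.25409433] 0.0661886540745552 [-1.25761341 -0.32930295 -4.39131474] [[-0.99686756  0.07900096 -0.00372947]
 [ 0.07899399  0.99687313  0.00198013]
 [ 0.00387424  0.00167932 -0.99999109]]
270 panel front [149, 149, 149, 149, 149, 149, 149, 149, 150, 149, 149, 148, 148, 149, 143, 128, 92, 58, 45, 42, 44, 47, 41, 41, 44, 43, 43, 43, 43, 43, 45, 42, 45, 43, 41]
322 panel front [154, 153, 154, 153, 153, 153, 152, 152, 152, 152, 152, 152, 152, 152, 152, 147, 127, 88, 54, 47, 46, 45, 48, 47, 46, 44, 48, 48, 48, 47, 45, 46, 45, 44, 46]
370 panel front [158, 158, 158, 159, 158, 157, 157, 156, 157, 157, 156, 157, 156, 155, 156, 154, 142, 114, 74, 50, 48, 46, 47, 45, 46, 48, 49, 48, 48, 45, 46, 44, 45, 44, 43]
215 lid front [218, 219, 219, 219, 219, 219, 220, 219, 219, 219, 219, 219, 219, 213, 188, 142, 104, 100, 108, 112, 112, 112, 111, 112, 113, 113, 113, 111, 113, 114, 113, 113, 112, 112, 113]
430 lid front [157, 157, 157, 158, 158, 156, 157, 158, 158, 158, 161, 169, 181, 195, 206, 212, 207, 181, 135, 101, 99, 108, 108, 110, 109, 109, 109, 109, 109, 111, 109, 108, 110, 109, 110]
270 A panel front [167, 167, 167, 166, 167, 166, 166, 166, 167, 166, 166, 167, 167, 163, 151, 120, 80, 57, 53, 51, 53, 52, 54, 52, 53, 53, 53, 50, 51, 54, 53, 53, 54, 53, 55]
322 A panel front [170, 169, 170, 169, 169, 169, 168, 169, 168, 169, 168, 170, 168, 163, 150, 119, 79, 59, 56, 57, 55, 58, 56, 57, 56, 56, 55, 55, 54, 55, 56, 55, 55, 55, 55]
370 A panel front [172, 173, 173, 171, 172, 172, 172, 172, 172, 173, 172, 172, 172, 169, 158, 130, 84, 58, 55, 54, 57, 55, 55, 56, 56, 54, 57, 53, 56, 56, 56, 54, 54, 53, 55]
```

```bash
sed -i 's/^BO=.*/BO=np.array([.4853,.0323]); BY=10.5; YO=0.8/; s/mv(p,BY,th)/mv(p,BY+YO,th)/; s/lid=.078,g=(.25,32.6)/lid=.1498,g=(0,32.4)/' h.py; python3 -c "
from h import *
tip(57,30,10)"
```

```text
[0.4772 0.0308 0.2242]
shift [0.0191, 0.7733, 0.0755] turn [0.0171, 0.1077, -0.1753] mm 310.9 deg 18.6
```

>>> {"api": "apply_moves", "payload": {
  "increments": [
    [-1, [0.002, 0.1, 0], [0.002, 0.01, -0.02]],
    [-1, [0.005, 0.22, 0], [0.004, 0.03, -0.05]],
    [-1, [0.01, 0.35, 0], [0.008, 0.05, -0.08]],
    [-1, [0.012, 0.48, 0], [0.012, 0.08, -0.11]],
    [-1, [0.016, 0.6, 0.01], [0.017, 0.1, -0.14]],
    [-1, [0.019, 0.7, 0.03], [0.017, 0.108, -0.165]],
    [-1, [0.019, 0.76, 0.06], [0.017, 0.108, -0.175]],
    [-1, [0.019, 0.773, 0.0755], [0.017, 0.108, -0.175]],
    [-1, [0.019, 0.773, 0.0755], [0.017, 0.108, -0.175]],
    [-1, [0.019, 0.773, 0.0755], [0.017, 0.108, -0.175]]
  ]
}}

```text
t: 19.65
tcp_pos: [0.478, 0.0292, 0.2253]
orientation: [[-0.966, -0.194, -0.168], [-0.191, 0.981, -0.036], [0.172, -0.002, -0.985]]
ft_force: [0.3, -0.3, -5.1]
grip_width: 0.0661
grip_force: 45.0
```

```bash
python3 -c "
from h import *
where(); tip(57,3,10)"
```

```text
t 19.65 tip [57.61 -1.04 31.22] eul yaw,tilt,roll [ 0.67  9.91 -0.14] F [ 0.2 -0.3 -5.1] M [ 0.06 -0.23 -0.03] w 0.06614537279562996 44.9720311537385
[0.4772 0.0308 0.1972]
shift [-0.0108, 0.0045, 0.0694] turn [-0.0014, 0.001, -0.0014] mm 28.2 deg 0.2
```

>>> {"api": "apply_moves", "payload": {
  "increments": [
    [-1, [-0.0108, 0.0045, 0.02], [-0.001, 0.001, -0.001]],
    [-1, [-0.0108, 0.0045, 0.045], [-0.001, 0.001, -0.001]],
    [-1, [-0.0108, 0.0045, 0.063], [-0.001, 0.001, -0.001]],
    [-1, [-0.0108, 0.0045, 0.069], [-0.001, 0.001, -0.001]],
    [-1, [-0.0108, 0.0045, 0.069], [-0.001, 0.001, -0.001]]
  ]
}}

```text
t: 20.27
tcp_pos: [0.477, 0.0318, 0.1972]
orientation: [[-0.966, -0.197, -0.17], [-0.194, 0.98, -0.034], [0.174, -0.0, -0.985]]
ft_force: [-0.3, 0.3, -4.5]
grip_width: 0.0662
grip_force: 45.0
```

```bash
python3 -c "
from h import *
where(); tip(57,-.3,10)"
```

```text
t 20.275 tip [56.99  1.95  2.98] eul yaw,tilt,roll [ 0.85 10.01 -0.02] F [-0.2  0.3 -4.5] M [ 0.01 -0.26 -0.01] w 0.06617398205528677 44.97196722775698
[0.4772 0.0308 0.1939]
shift [-0.0014, -0.0025, 0.0081] turn [-0.0003, -0.0002, 0.0005] mm 3.4 deg 0.1
```

>>> {"api": "apply_moves", "payload": {
  "increments": [
    [-1, [0, -0.0025, 0.003], [0, 0, 0]],
    [-1, [-0.001, -0.0025, 0.0055], [0, 0, 0]],
    [-1, [-0.0014, -0.0025, 0.0081], [0, 0, 0]],
    [-1, [-0.0014, -0.0025, 0.0081], [0, 0, 0]]
  ]
}}

```text
t: 20.78
tcp_pos: [0.4773, 0.0308, 0.1942]
orientation: [[-0.966, -0.197, -0.17], [-0.194, 0.98, -0.035], [0.173, -0.0, -0.985]]
ft_force: [-0.2, 1.5, -3.7]
grip_width: 0.066
grip_force: 45.0
```

```bash
python3 -c "
from h import *
where(); tip(70.5,-.2,10)"
```

```text
t 20.775 tip [ 5.713e+01  9.200e-01 -3.000e-02] eul yaw,tilt,roll [ 0.84  9.99 -0.02] F [ 0.1  1.5 -3.7] M [ 0.04 -0.16 -0.  ] w 0.06596063721875645 44.97312946245074
[0.4904 0.0333 0.194 ]
shift [-0.033, -0.0004, -0.0054] turn [-0.0003, 0.0001, 0.0005] mm 13.4 deg 0.1
```

>>> {"api": "apply_moves", "payload": {
  "increments": [
    [-1, [-0.008, 0, -0.0012], [0, 0, 0]],
    [-1, [-0.016, 0, -0.0026], [0, 0, 0]],
    [-1, [-0.024, 0, -0.004], [0, 0, 0]],
    [-1, [-0.033, 0, -0.0055], [0, 0, 0]],
    [-1, [-0.033, 0, -0.0055], [0, 0, 0]]
  ]
}}

```text
t: 21.4
tcp_pos: [0.4907, 0.0335, 0.194]
orientation: [[-0.966, -0.197, -0.17], [-0.194, 0.98, -0.035], [0.173, -0.0, -0.985]]
ft_force: [-4.0, -0.6, 1.2]
grip_width: 0.0656
grip_force: 45.0
```

```bash
python3 -c "
from h import *
where(); tip(72,0,10)"
```

```text
t 21.4 tip [70.77  1.13 -0.23] eul yaw,tilt,roll [ 0.85  9.99 -0.02] F [-4.1  0.2  1.2] M [ 0.02  0.27 -0.01] w 0.06559349585633328 44.97198918834329
[0.4919 0.0335 0.1942]
shift [-0.0029, -0.0005, -0.0011] turn [-0.0004, 0.0002, 0.0006] mm 1.3 deg 0.1
```

>>> {"api": "apply_moves", "payload": {
  "increments": [
    [-1, [-0.0015, 0, -0.001], [0, 0, 0]],
    [-1, [-0.003, 0, -0.0013], [0, 0, 0]],
    [-1, [-0.004, 0, -0.0015], [0, 0, 0]]
  ]
}}

```text
t: 21.78
tcp_pos: [0.4919, 0.0338, 0.1941]
orientation: [[-0.965, -0.197, -0.171], [-0.194, 0.98, -0.034], [0.174, -0.0, -0.985]]
ft_force: [-3.7, -0.1, 0.3]
grip_width: 0.066
grip_force: 45.0
```

```bash
python3 -c "
from h import *
where(); tip(71.8,0,7);tip(71.8,0,4.5)"
```

```text
t 21.775 tip [71.97  1.19 -0.16] eul yaw,tilt,roll [ 8.400e-01  1.003e+01 -1.000e-02] F [-3.6  0.6  0.3] M [0.06 0.46 0.04] w 0.06601300140124147 44.973488207906485
[0.4895 0.0331 0.1907]
shift [0.0045, -0.0005, 0.0093] turn [-0.0002, -0.0336, 0.0005] mm 4.1 deg 3.0
[0.4878 0.0328 0.1877]
shift [0.0075, -0.0004, 0.0174] turn [-0.0002, -0.0614, 0.0005] mm 7.6 deg 5.5
```

>>> {"api": "apply_moves", "payload": {
  "increments": [
    [-1, [0.0015, 0, 0.0025], [0, -0.01, 0]],
    [-1, [0.003, 0, 0.006], [0, -0.022, 0]],
    [-1, [0.0045, 0, 0.0093], [0, -0.0336, 0]],
    [-1, [0.0055, 0, 0.012], [0, -0.043, 0]],
    [-1, [0.0065, 0, 0.0147], [0, -0.052, 0]],
    [-1, [0.0075, 0, 0.0172], [0, -0.061, 0]],
    [-1, [0.0075, 0, 0.0172], [0, -0.061, 0]]
  ]
}}

```text
t: 22.65
tcp_pos: [0.4881, 0.033, 0.1879]
orientation: [[-0.978, -0.197, -0.076], [-0.196, 0.98, -0.016], [0.078, -0.0, -0.997]]
ft_force: [-0.2, 1.2, -5.7]
grip_width: 0.066
grip_force: 45.0
```

```bash
python3 -c "
from h import *
where(); tip(71.8,0,3.7)"
```

```text
t 22.65 tip [72.13  1.16  0.19] eul yaw,tilt,roll [ 0.84  4.46 -0.02] F [ 0.   1.2 -5.7] M [ 0.11 -0.13  0.03] w 0.06597697715702917 44.972149059176445
[0.4873 0.0327 0.1868]
shift [0.0019, -0.0004, 0.0029] turn [-0.0002, -0.0084, 0.0004] mm 1.4 deg 0.8
```

>>> {"api": "apply_moves", "payload": {
  "increments": [
    [-1, [0.001, 0, 0.0015], [0, -0.004, 0]],
    [-1, [0.0017, 0, 0.003], [0, -0.0085, 0]],
    [-1, [0.0017, 0, 0.003], [0, -0.0085, 0]]
  ]
}}

```text
t: 23.02
tcp_pos: [0.4881, 0.0329, 0.1875]
orientation: [[-0.979, -0.197, -0.061], [-0.196, 0.98, -0.013], [0.063, -0.001, -0.998]]
ft_force: [3.1, 1.2, 3.5]
grip_width: 0.0658
grip_force: 45.0
```

```bash
python3 -c "
from h import *
where(); tip(71.8,-.1,3)"
```

```text
t 23.025 tip [72.64  1.06  0.9 ] eul yaw,tilt,roll [ 0.84  3.59 -0.04] F [3.3 0.6 3.5] M [ 0.26 -0.3  -0.13] w 0.06580201454415086 44.98230803757906
[0.4869 0.0326 0.1858]
shift [0.0028, -0.0001, 0.0045] turn [-0.0005, -0.0066, 0.0005] mm 2.1 deg 0.6
```

The same contact signature as before: the front is resting on the tooth. Releasing, then rising.

>>> {"api": "apply_moves", "payload": {
  "increments": [
    [-0.5, [0, 0, 0], [0, 0, 0]],
    [1, [0, 0, 0], [0, 0, 0]],
    [1, [0, 0, 0], [0, 0, 0]],
    [1, [0, 0, 0], [0, 0, 0]],
    [1, [0, 0, -0.08], [0, 0, 0]],
    [1, [0, 0, -0.17], [0, 0, 0]],
    [0, [0, 0, -0.2], [0, -0.04, 0]],
    [-1, [0, 0, -0.2], [0, -0.04, 0]]
  ]
}}

```text
t: 24.02
tcp_pos: [0.4919, 0.0337, 0.2674]
orientation: [[-0.98, -0.197, -0.001], [-0.197, 0.98, -0.001], [0.002, -0.001, -1.0]]
ft_force: [-0.2, 0.3, -0.2]
grip_width: 0.0763
grip_force: 0.0
```

```bash
python3 -c "
from h import *
print(robot.get_state()['tcp_pos'],robot.get_state()['grip_width']); at(-48,.244)"
```

```text
[0.49192958 0.03370672 0.26739808] 0.07625025436752486
shift [0.1368, 0.0016, 0.0587] turn [-0.0005, -0.001, 0.0093] mm 59.6 deg 0.8
```

>>> {"api": "apply_moves", "payload": {
  "increments": [
    [-1, [0.07, 0.001, 0], [0, 0, 0.009]],
    [-1, [0.137, 0.0016, 0], [0, 0, 0.009]],
    [-1, [0.137, 0.0016, 0.03], [0, 0, 0.009]],
    [-1, [0.137, 0.0016, 0.059], [0, 0, 0.009]],
    [-1, [0.137, 0.0016, 0.059], [0, 0, 0.009]],
    [-1, [0.137, 0.0016, 0.059], [0, 0, 0.009]]
  ]
}}

```text
t: 24.78
tcp_pos: [0.4388, 0.0237, 0.2428]
orientation: [[-0.983, -0.183, -0.003], [-0.183, 0.983, -0.001], [0.003, -0.0, -1.0]]
ft_force: [0.3, 0.6, -0.3]
grip_width: 0.0167
grip_force: 0.0
```

```bash
python3 -c "
from h import *
at(-48,.225)"
```

```text
shift [0.0017, -0.0001, 0.0446] turn [-0.0001, -0.0021, 0.0005] mm 17.8 deg 0.2
```

>>> {"api": "apply_moves", "payload": {
  "increments": [
    [-1, [0, 0, 0.02], [0, 0, 0]],
    [-1, [0, 0, 0.027], [0, 0, 0]],
    [-1, [0, 0, 0.03], [0, 0, 0]],
    [-1, [0, 0, 0.033], [0, 0, 0]],
    [-1, [0, 0, 0.036], [0, 0, 0]],
    [-1, [0, 0, 0.039], [0, 0, 0]],
    [-1, [0, 0, 0.042], [0, 0, 0]],
    [-1, [0, 0, 0.045], [0, 0, 0]],
    [-1, [0, 0, 0.048], [0, 0, 0]]
  ]
}}

```text
t: 25.9
tcp_pos: [0.4384, 0.0237, 0.2238]
orientation: [[-0.983, -0.183, -0.002], [-0.183, 0.983, -0.001], [0.003, -0.0, -1.0]]
ft_force: [-0.1, 0.5, -0.1]
grip_width: 0.0005
grip_force: 0.0
```

>>> {"api": "apply_moves", "payload": {
  "increments": [
    [-1, [0, 0, 0.003], [0, 0, 0]],
    [-1, [0, 0, 0.005], [0, 0, 0]],
    [-1, [0, 0, 0.007], [0, 0, 0]],
    [-1, [0, 0, 0.008], [0, 0, 0]],
    [-1, [0, 0, 0.008], [0, 0, 0]]
  ]
}}

```text
t: 26.52
tcp_pos: [0.4384, 0.0236, 0.2222]
orientation: [[-0.983, -0.183, -0.001], [-0.183, 0.983, -0.001], [0.001, -0.001, -1.0]]
ft_force: [-5.8, -0.2, 13.5]
grip_width: 0.0002
grip_force: 6.5
```

>>> {"api": "apply_moves", "payload": {
  "increments": [
    [-1, [0, 0, 0.003], [0, 0, 0]],
    [-1, [0, 0, 0.005], [0, 0, 0]],
    [-1, [0, 0, 0.006], [0, 0, 0]],
    [-1, [0, 0, 0.006], [0, 0, 0]]
  ]
}}

```text
t: 27.02
tcp_pos: [0.4385, 0.0236, 0.222]
orientation: [[-0.983, -0.183, 0.001], [-0.183, 0.983, -0.002], [-0.001, -0.002, -1.0]]
ft_force: [-11.7, 1.0, 32.4]
grip_width: 0.0002
grip_force: 16.0
```

```bash
python3 -c "
from h import *
print(robot.get_state()['tcp_pos'],robot.get_state()['ft_force']); at(0,.344)"
```

```text
[0.43850227 0.02362352 0.22202211] [-11.73609781   0.98822057  32.44272102]
shift [-0.1192, -0.0006, -0.3049] turn [-0.0011, 0.0005, 0.0006] mm 130.9 deg 0.1
```

>>> {"api": "apply_moves", "payload": {
  "increments": [
    [-1, [0, 0, -0.03], [0, 0, 0]],
    [-1, [0, 0, -0.15], [0, 0, 0]],
    [1, [-0.118, 0, -0.3], [0, 0, 0]],
    [1, [-0.118, 0, -0.3], [0, 0, 0]],
    [1, [-0.118, 0, -0.3], [0, 0, 0]],
    [1, [-0.118, 0, -0.3], [0, 0, 0]],
    [1, [-0.118, 0, -0.3], [0, 0, 0]]
  ]
}}

```text
t: 27.9
tcp_pos: [0.4843, 0.0323, 0.3374]
orientation: [[-0.983, -0.183, -0.004], [-0.183, 0.983, -0.001], [0.004, 0.0, -1.0]]
ft_force: [-0.7, 0.9, -0.1]
grip_width: 0.0457
grip_force: 0.0
```

```bash
python3 -c "
from h import *
s,im=snap('wh');print(s['t'],s['tcp_pos'],s['grip_width'],s['ft_force'])
b=cv2.resize(im[95:345,245:400],None,fx=2.4,fy=2.4,interpolation=cv2.INTER_CUBIC)
x=viewer.grab_frame('scene')[:,:,::-1]
a=cv2.resize(x[110:290,270:390],(400,600),interpolation=cv2.INTER_CUBIC)
a=np.clip(a.astype(float)*1.6,0,255).astype(np.uint8)
cv2.imwrite('pics/wh2.png',np.hstack([b,a]))"
```

```text
27.9 [0.48427745 0.03233813 0.33738674] 0.04568368746096498 [-0.69484007  0.91370364 -0.07615495]
```

View pics/wh2.png

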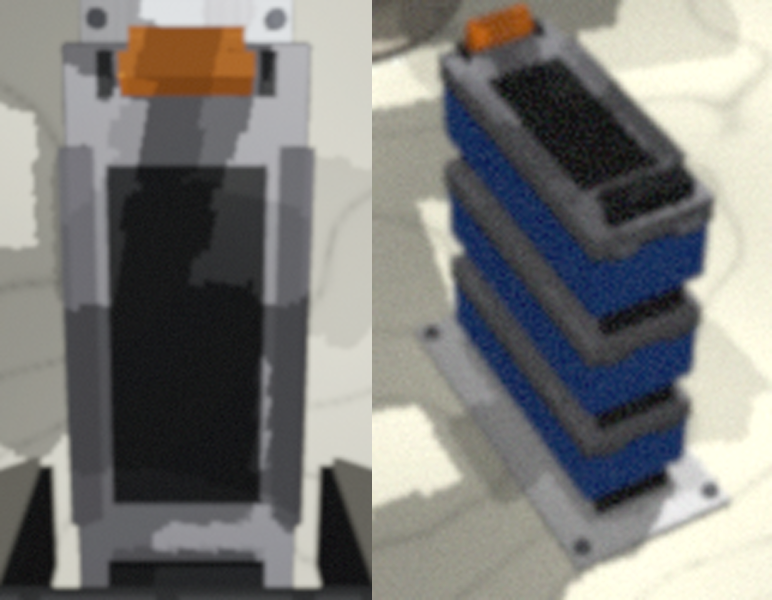

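The three cases stand in line and flat with all catches on the same side; the top panel corners match the previous view. Handing in.

```bash
python3 -c "
from rig import robot
print(robot.job_done())"
```

```text
the job is handed in; nothing more can be done
None
```

Both loose cases are clipped onto the docked case, in line and flat with all catches on the same side; the job was handed in at about 28 s, and the bin, tape and can were never approached.

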